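Lay out the refilled pill cases and zero the day counter

TASK

The household's pill cases have just been refilled: lay every case on the table flat on the shelf mat of its own band colour, centred on the mat and squared up with it, so that they form a neat side-by-side row. Only when all are laid out, turn the day counter's reset knob anticlockwise all the way back to its zero stop. Let go, leave the row in order, and do not disturb the bell and the pebble.

Things in the scene. Friction and masses are not known exactly. Their poses are not given: they have to be found in the camera images.
- case_blue: pill case: a squared lipstick-shaped stainless steel case lying on its side, 66 mm long (own x), 32 x 32 mm across, with a blue band, 16 mm wide, round its screw cap (the +x half). Origin at its centre, so 16 mm above what it lies on. May be absent.
- case_yellow: pill case: a squared lipstick-shaped stainless steel case lying on its side, 66 mm long (own x), 32 x 32 mm across, with a yellow band, 16 mm wide, round its screw cap (the +x half). Origin at its centre, so 16 mm above what it lies on. May be absent.
- case_green: pill case: a squared lipstick-shaped stainless steel case lying on its side, 66 mm long (own x), 32 x 32 mm across, with a green band, 16 mm wide, round its screw cap (the +x half). Origin at its centre, so 16 mm above what it lies on. May be absent.
- case_purple: pill case: a squared lipstick-shaped stainless steel case lying on its side, 66 mm long (own x), 32 x 32 mm across, with a purple band, 16 mm wide, round its screw cap (the +x half). Origin at its centre, so 16 mm above what it lies on. May be absent.
- case_black: pill case: a squared lipstick-shaped stainless steel case lying on its side, 66 mm long (own x), 32 x 32 mm across, with a black band, 16 mm wide, round its screw cap (the +x half). Origin at its centre, so 16 mm above what it lies on. May be absent.
- case_red: pill case: a squared lipstick-shaped stainless steel case lying on its side, 66 mm long (own x), 32 x 32 mm across, with a red band, 16 mm wide, round its screw cap (the +x half). Origin at its centre, so 16 mm above what it lies on. May be absent.
- bay_blue: the blue mat on the shelf: a flat inlay 86 mm (own x) by 46 mm (own y), no raised edge, the place of the blue-banded case. Origin at its centre, level with the shelf's top surface (30 mm above the table); its x axis is the direction in which the case must lie.
- bay_yellow: the yellow mat on the shelf: a flat inlay 86 mm (own x) by 46 mm (own y), no raised edge, the place of the yellow-banded case. Origin at its centre, level with the shelf's top surface (30 mm above the table); its x axis is the direction in which the case must lie.
- bay_green: the green mat on the shelf: a flat inlay 86 mm (own x) by 46 mm (own y), no raised edge, the place of the green-banded case. Origin at its centre, level with the shelf's top surface (30 mm above the table); its x axis is the direction in which the case must lie.
- bay_purple: the purple mat on the shelf: a flat inlay 86 mm (own x) by 46 mm (own y), no raised edge, the place of the purple-banded case. Origin at its centre, level with the shelf's top surface (30 mm above the table); its x axis is the direction in which the case must lie.
- bay_black: the black mat on the shelf: a flat inlay 86 mm (own x) by 46 mm (own y), no raised edge, the place of the black-banded case. Origin at its centre, level with the shelf's top surface (30 mm above the table); its x axis is the direction in which the case must lie.
- bay_red: the red mat on the shelf: a flat inlay 86 mm (own x) by 46 mm (own y), no raised edge, the place of the red-banded case. Origin at its centre, level with the shelf's top surface (30 mm above the table); its x axis is the direction in which the case must lie.
- shelf: low wooden display shelf, 150 mm deep (own x) x 440 mm long (own y), top 30 mm above the table, fixed. Origin at the centre of its underside. Six mats in a row along its y, 62 mm apart, on its lengthwise middle line; their order of colours differs from start to start.
- counter: round grey day counter, 128 mm across, 35 mm high, white face with black ticks and one broad red tick (the zero) at its own +x edge; fixed. Origin at the centre of its underside. The reset knob stands on its axis.
- knob_grip (a point): point on the reset knob's axis where to grip it, 62 mm above the table. The knob is black: a disc 68 mm across and 8 mm high (its top 44 mm above the table), on it an upright grip bar 62 mm long (own x), 14 mm thick (own y), top 72 mm above the table; a white pointer marks the +x end of the bar. The axes turn with the knob.
- reset_knob (a joint): angle of the reset knob, rad: 0 at the zero stop (pointer at the red tick), growing clockwise seen from above, up to 5.0; to reset it, turn it anticlockwise seen from above. It stays where it is left.
- bell: bystander: chrome hand bell, 68 mm across its mouth, 108 mm high, standing on the coaster; origin at the centre of its underside
- coaster: bystander: round wooden coaster, 100 mm across, 8 mm high, fixed; origin at the centre of its underside
- pebble: bystander: grey stone pebble, 74 mm across, 33 mm high; origin at the centre of its underside

How it is judged (in metres and radians):
On the way, in this order (a step that is already met when the one before it is completed fails the run):
1. every case present lies flat, centred and square on the mat of its colour (horizontal distance between case_blue and bay_blue below 0.012 m and angle between the x axis of case_blue and the x axis of bay_blue, either way round below 0.17 rad and z of case_blue in the frame of bay_blue between 0.01 and 0.022 m and linear speed of each of case_blue, case_yellow, case_green, case_purple, case_black, case_red below 0.02 m/s and horizontal distance between case_yellow and bay_yellow below 0.012 m and angle between the x axis of case_yellow and the x axis of bay_yellow, either way round below 0.17 rad and z of case_yellow in the frame of bay_yellow between 0.01 and 0.022 m and horizontal distance between case_green and bay_green below 0.012 m and angle between the x axis of case_green and the x axis of bay_green, either way round below 0.17 rad and z of case_green in the frame of bay_green between 0.01 and 0.022 m and horizontal distance between case_purple and bay_purple below 0.012 m and angle between the x axis of case_purple and the x axis of bay_purple, either way round below 0.17 rad and z of case_purple in the frame of bay_purple between 0.01 and 0.022 m and horizontal distance between case_black and bay_black below 0.012 m and angle between the x axis of case_black and the x axis of bay_black, either way round below 0.17 rad and z of case_black in the frame of bay_black between 0.01 and 0.022 m and horizontal distance between case_red and bay_red below 0.012 m and angle between the x axis of case_red and the x axis of bay_red, either way round below 0.17 rad and z of case_red in the frame of bay_red between 0.01 and 0.022 m), for 0.2 s.
2. the reset knob is back at its zero stop (value of joint reset_knob below 0.07 rad), for 0.2 s.
At the end, for the whole second after the job is handed in: Every case present lies at rest on the shelf on the mat of its band colour, its centre within 12 mm of the mat's centre and its length within 0.17 rad of the mat's (either way round), and the reset knob rests at zero within 0.07 rad (all of step 1 and value of joint reset_knob below 0.07 rad and velocity of joint reset_knob between -0.05 and 0.05 rad/s); the robot touches nothing.
It fails at once if the bell is shifted more than 30 mm (distance of bell from where it was at the start of the episode above 0.03 m).
It fails at once if the bell is tipped (angle between bell's own z axis and vertical above 0.6 rad).
It fails at once if the pebble is shifted more than 30 mm (distance of pebble from where it was at the start of the episode above 0.03 m).
Of case_blue, case_yellow, case_green, case_purple, case_black, case_red only 4 to 6 are there at a start; the rules pass over those that are not, and their reading is None.
At some moment in a run one of case_blue, case_yellow, case_green, case_purple, case_black, case_red may be knocked a few centimetres aside while the robot is not near it.
Once in a run the grip may slacken for a moment while it holds something.
It also fails if it takes over 210 s, if anything falls off the work surface, if the arm or the gripper's body presses on something with over 40 N, if the wrist force passes 120 N, or if a joint passes its speed limit or range.

ROBOT

A 6-joint arm with a two-finger parallel gripper is mounted at the origin on the work surface. World frame = base frame: x ahead of the robot, y to its left, z up, the work surface at z = 0. Lengths are in mm, angles in rad, forces in N, time in s.
With the tool pointing down it reaches from about 300 to 775 mm from the base axis. Payload 14.6 kg.
Tool frame: the origin (TCP) lies on the centre line of the jaws, within the pads' length; the fingertips stand 17 mm ahead of it and the grasp point (between the pads) lies 2 mm behind it (robot.tip_extent is the distance from the TCP to the fingertips, in mm); z points along the fingers, y is the line along which they close (so a half turn about z gives the same grasp; the last joint's range is limited). The gripper opens to 85 mm and grips with 20 to 120 N. Pads are 22 mm wide; open, the fingers measure 114 mm over their backs; the gripper's body (76 mm by 85 mm) begins 54 mm behind the grasp point. The pads swing forward as they close: fully open they stand 13 mm farther back than shut.
Start: joints at [1.109, 0.3, 1.521, -0, 1.321, -0.067], TCP at [211.54, 507.682, 248.281] pointing down, gripper open.
Joint ranges: [-3.03, 3.03], [-0.79, 2.21], [0.23, 2.52], [-1.04, 4.18], [0, 3.07], [-2.55, 2.55]. Speed limits (rad/s): [2.22, 2.22, 2.57, 3.14, 3.14, 3.14].

INTERFACE

Orientations are given as a rotation vector (axis times angle).
In Python, from plant import robot gives the robot as it stands. The module is installed in compiled form; this text tells all that it offers. Calls block until the motion is done:
- robot.move_ptp(position, orientation): joint-space move of the TCP to a pose.
- robot.move_linear(position, max_speed=150, ori=None, threshold=None): straight line of the TCP; ori=None keeps the orientation; max_speed is the mean speed in mm/s. With threshold (N) it stops when the force on the tool has changed by that much, and returns True; else False.
- robot.move_j(angles): joint-space move.
- robot.grip(opening, squeeze=None): finger opening in mm; squeeze is the grip in N (None keeps the last); returns when the fingers have stopped.
- robot.dwell(seconds).
- robot.ik(position, orientation): joint angles nearest the present ones, or None.
- robot.read_state(): the state.
- robot.read_camera(name): name is "scene" or "top"; returns the picture (400x640x3 uint8, red, green, blue); there is no depth.
- robot.calibration(name): a dict with "intrinsics" (3x3 intrinsics, pixels), "rvec" (rotation vector, rad) and "tvec" (3), from world to camera coordinates, as OpenCV has them. Camera axes: x right, y down, z forward; pixel columns grow to the right and rows downward; lengths in mm; the calibration is good to about 2 mm. A picture is of the moment at which its call begins. calibration takes no time and is no camera call.
A pose or a line that the arm cannot do raises robot.Unreachable and nothing moves.
- robot.finish_job(): hands the job in; it is judged then, once.
Trained networks look in the newest picture that a camera, given by its name, has taken for a name from the list of things; names that differ only in an ending like _2 or _b are one class to them, and where a whole thing is asked for, a point or a joint stands for the part that bears it (a point fixed in the world has none). Each returns a list of dicts, best first, with "conf" (0 to 1); they miss things now and then, are a little off and sometimes report something else, mostly with a low value. They report only what shows in the picture. A call takes as long as a camera call.
- robot.outline_of(target, camera): "mask" (400x640 bool, what is visible of it) and "rect" ([centre column, centre row, width, height] in pixels, round what is visible of it).
- robot.tip_of(target, camera): "position" ([column, row] in pixels: a listed point, or the origin of a listed thing).
The state is a dict: "t": time; "qpos": joint angles; "joint_velocities": joint speeds; "joint_efforts": joint torques, N m; "ee_pos": TCP position; "tool_rot": TCP orientation; "contact_force": force on the tool from outside, world axes, zero at the start; "moment": the same for the moment, N m; "width": finger opening in mm; "gripper_force": force on a finger pad.
Only numpy, scipy, OpenCV 4.12 (cv2) and the standard library are available. Lean on these libraries where they do the work, as an engineer would, in place of code of your own. Each camera call takes 0.05 s, during which the arm holds its last target. There are 200 camera calls.

## Working session

There is one attempt and no reset: what is moved stays moved. The work goes in short steps, each a Python script; the robot and the scene stay as the last script left them, time stands still between calls to the robot, and variables do not carry over. Pictures are saved under pics/ and viewed, at most 14 in all, crops included, and the job is handed in when it is done.

```bash
mkdir -p pics; ls; python3 - <<'E'
from plant import robot
import cv2,numpy as np
for n in("scene","top"):
    im=robot.read_camera(n); cv2.imwrite(f"pics/{n}0.png",im[:,:,::-1])
    c=robot.calibration(n); R=cv2.Rodrigues(np.array(c["rvec"],float))[0]
    print(n,np.round(c["intrinsics"],1).tolist(),np.round(-R.T@np.array(c["tvec"]).ravel()),np.round(R,2).tolist())
E
```

```text
pics
scene [[455.8, 0.0, 311.4], [0.0, 455.8, 197.2], [0.0, 0.0, 1.0]] [1044.  558. 1116.] [[-0.7, 0.71, -0.01], [0.6, 0.58, -0.55], [-0.39, -0.39, -0.83]]
top [[398.0, 0.0, 321.1], [0.0, 398.0, 191.7], [0.0, 0.0, 1.0]] [ 332.   83. 1289.] [[0.0, -1.0, 0.02], [-0.98, -0.01, -0.19], [0.19, -0.02, -0.98]]
```

View pics/scene0.png

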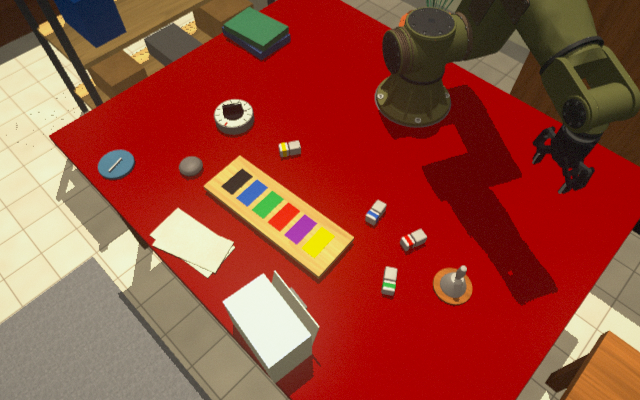

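View pics/top0.png

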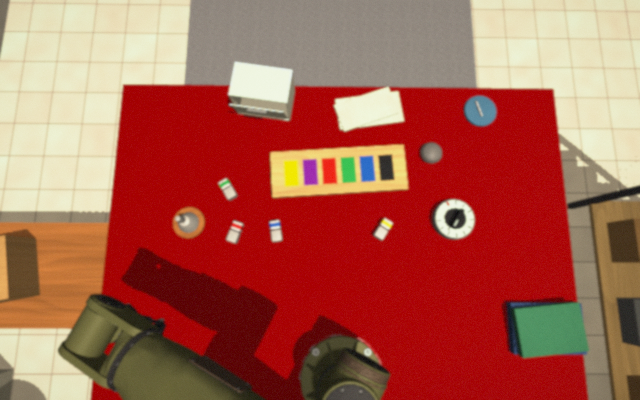

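The top view shows four cases: green (228,189), red (235,232), blue (276,231) and yellow (384,229). The mats run yellow, purple, red, green, blue, black across columns 291 to 386. The counter is at (454,218), the bell at (188,222) and the pebble at (431,153). I see no purple or black case in either view.

```bash
cat > h.py <<'E'
from plant import robot
import cv2,numpy as np
from scipy.optimize import minimize
COL=["blue","yellow","green","purple","black","red"]
def cam(n):
    c=robot.calibration(n); return [np.array(c[k],float) for k in("rvec","tvec","intrinsics")]
def proj(P,n):
    r,t,K=cam(n); return cv2.projectPoints(np.array(P,float).reshape(-1,3),r,t,K,None)[0].reshape(-1,2)
def back(uv,z,n):
    r,t,K=cam(n); R=cv2.Rodrigues(r)[0]; C=-R.T@t.ravel()
    d=R.T@np.linalg.inv(K)@np.array([uv[0],uv[1],1.]); return C+d*(z-C[2])/d[2]
def box(x,y,a,s,z0):
    c,sn=np.cos(a),np.sin(a)
    return [[x+c*i*s[0]/2-sn*j*s[1]/2,y+sn*i*s[0]/2+c*j*s[1]/2,z0+k*s[2]] for i in(-1,1) for j in(-1,1) for k in(0,1)]
def outl(t,n,mc=0.3):
    o=robot.outline_of(t,n); return [d for d in o if d["conf"]>=mc]
def fit(masks,s,z0,S=8):
    """masks: {camera: mask}; box-silhouette fit of x,y,yaw. returns x,y,yaw,xor fraction"""
    D=[]
    for n,m in masks.items():
        ys,xs=np.nonzero(m); u0,v0=xs.min()-6,ys.min()-6
        M=m[v0:ys.max()+7,u0:xs.max()+7].astype(np.uint8)
        D.append((n,u0,v0,cv2.resize(M,None,fx=S,fy=S,interpolation=cv2.INTER_NEAREST)))
    def cost(p):
        e=0
        for n,u0,v0,M in D:
            q=(proj(box(*p,s,z0),n)-[u0,v0]+.5)*S
            I=np.zeros_like(M); cv2.fillConvexPoly(I,cv2.convexHull(np.round(q).astype(np.int32)),1)
            e+=np.count_nonzero(I!=M)/max(M.sum(),1)
        return e/len(D)
    n,m=next(iter(masks.items())); ys,xs=np.nonzero(m)
    x,y,_=back((xs.mean(),ys.mean()),z0+s[2]/2,n)
    best=None
    for a in np.arange(0,np.pi,np.pi/6):
        r=minimize(cost,[x,y,a],method="Nelder-Mead",options=dict(initial_simplex=[[x,y,a],[x+8,y,a],[x,y+8,a],[x,y,a+.3]],xatol=.05,fatol=1e-4))
        if best is None or r.fun<best.fun: best=r
    return [*best.x[:2],best.x[2]%np.pi,best.fun]
def find(t,s,z0,cams=("top","scene"),mc=.3):
    m={}
    for n in cams:
        o=outl(t,n,mc)
        if o and o[0]["mask"].sum()>15: m[n]=o[0]["mask"]
    return m,(fit(m,s,z0) if m else None)
CS=(66,32,32)
E
cat > a.py <<'E'
from h import *
for n in("top","scene"): robot.read_camera(n)
for c in COL:
    for t,s,z in(("case_"+c,CS,0),("bay_"+c,(86,46,0),30)):
        m={}
        for n in("top","scene"):
            for d in outl(t,n,.05)[:2]: print(t,n,round(d["conf"],2),np.round(d["rect"],0),d["mask"].sum())
            o=outl(t,n,.4)
            if o: m[n]=o[0]["mask"]
        if m:
            print("   both",np.round(fit(m,s,z),2), *[np.round(fit({k:m[k]},s,z),2) for k in m])
m,f=find("shelf",(150,440,30),0); print("shelf",list(m),np.round(f,3))
for t,z in(("knob_grip",62),("counter",0),("bell",8),("pebble",0)):
    for n in("top","scene"):
        for d in robot.tip_of(t,n)[:2]: print(t,n,round(d["conf"],2),np.round(d["position"],1),np.round(back(d["position"],z,n)))
E
python3 a.py
```

```text
case_blue top 0.8 [276. 232.  13.  18.] 201
case_blue top 0.64 [387. 166.  14.  28.] 328
case_blue scene 0.52 [374. 214.  17.  23.] 305
   both [4.4631e+02 2.0702e+02 2.0000e-01 1.6000e-01] [4.4447e+02 2.0644e+02 1.9000e-01 1.8000e-01] [4.4707e+02 2.0737e+02 1.9000e-01 1.3000e-01]
bay_blue top 0.6 [368. 167.  12.  23.] 314
bay_blue top 0.28 [187. 224.  24.  24.] 339
bay_blue scene 0.65 [252. 194.  27.  27.] 371
   both [ 6.4962e+02 -8.7370e+01  8.0000e-02  1.3000e-01] [ 6.503e+02 -8.753e+01  8.000e-02  1.600e-01] [ 6.4976e+02 -8.7130e+01  7.0000e-02  1.0000e-01]
case_yellow top 0.5 [386. 227.  18.  16.] 208
case_yellow top 0.28 [331. 172.  23.  22.] 371
case_yellow scene 0.85 [289. 149.  22.  14.] 290
   both [ 4.5344e+02 -1.3591e+02  2.5500e+00  1.6000e-01] [ 4.5443e+02 -1.3594e+02  2.5300e+00  1.8000e-01] [ 4.5232e+02 -1.3554e+02  2.5300e+00  1.3000e-01]
bay_yellow top 0.95 [293. 172.  18.  28.] 354
bay_yellow scene 0.7 [317. 245.  31.  34.] 487
bay_yellow scene 0.39 [190. 168.  27.  26.] 406
   both [6.3237e+02 1.6060e+02 6.0000e-02 6.0000e-02] [6.3269e+02 1.6037e+02 6.0000e-02 7.
[... 1730 characters left out ...]
3.6880e+01 7.0000e-02 6.0000e-02] [6.4088e+02 3.7060e+01 6.0000e-02 6.0000e-02] [6.4045e+02 3.6790e+01 8.0000e-02 6.0000e-02]
shelf ['top', 'scene'] [6.42209e+02 4.78200e+00 7.00000e-02 6.11000e-01]
knob_grip top 0.9 [458.4 217.6] [ 485. -365.   62.]
knob_grip top 0.7 [289.6 171.6] [628. 163.  62.]
knob_grip scene 0.6 [232.1 107.3] [ 487. -360.   62.]
counter top 0.58 [449.  220.9] [ 481. -356.    0.]
counter scene 0.95 [232.5 121.7] [ 495. -363.    0.]
counter scene 0.69 [408.8 239.6] [441. 325.   0.]
bell top 0.92 [188.7 221.9] [472. 488.   8.]
bell scene 0.66 [451.4 285.6] [475. 487.   8.]
pebble top 0.93 [433.8 152.5] [ 713. -317.    0.]
pebble scene 0.6 [191.5 168.3] [ 707. -306.    0.]
```

```bash
cat >> h.py <<'E'
from scipy.spatial.transform import Rotation as Ro
HOME=[1.109,0.3,1.521,0,1.321,-0.067]
ANG=0.066
MAT={c:np.array(p) for c,p in dict(yellow=(632.4,160.6),purple=(636.4,98.8),red=(640.5,37),green=(644.4,-25),blue=(648.6,-87),black=(652.6,-148.8)).items()}
def ori(a): 
    c,s=np.cos(a),np.sin(a)
    return Ro.from_matrix(np.array([[c,s,0],[s,-c,0],[0,0,-1]])).as_rotvec()
def down(x,y,z,a):
    best=None
    for k in(-1,0,1,2):
        q=robot.ik([x,y,z],ori(a+k*np.pi))
        if q is not None and (best is None or abs(q[5])<abs(best[0][5])): best=(q,a+k*np.pi)
    return best
def find_case(c,z0=0,mc=.25):
    F={n:[(fit({n:d["mask"]},CS,z0),d["mask"],d["conf"]) for d in outl("case_"+c,n,mc)[:3] if 80<d["mask"].sum()<600] for n in("top","scene")}
    P=[(np.hypot(a[0][0]-b[0][0],a[0][1]-b[0][1]),a,b) for a in F["top"] for b in F["scene"]]
    P=[p for p in P if p[0]<15]
    if P:
        p=max(P,key=lambda p:p[1][2]+p[2][2]); return [round(float(v),2) for v in fit({"top":p[1][1],"scene":p[2][1]},CS,z0)]
    print(c,"no pair",[(n,np.round(f[0],2),round(f[2],2)) for n in F for f in F[n]])
def st(): s=robot.read_state(); return dict(t=round(s["t"],1),w=round(s["width"],1),gf=round(s["gripper_force"],1),z=round(s["ee_pos"][2],1),f=np.round(s["contact_force"],1))
def pick(x,y,a,z=21):
    robot.grip(62,60); q,b=down(x,y,120,a); robot.move_ptp([x,y,120],ori(b))
    hit=robot.move_linear([x,y,z],120,threshold=20); print("down",hit,st())
    robot.grip(20,60); print("closed",st()); robot.move_linear([x,y,150],120); print("lift",st())
    return robot.read_state()["width"]>27
def place(x,y,a,z=21):
    q,b=down(x,y,120,a); robot.move_ptp([x,y,150],ori(b)); print("over",st())
    robot.move_linear([x,y,z+38],150); hit=robot.move_linear([x,y,z+29],25,threshold=6); print("set",hit,st())
    robot.grip(44,60); robot.dwell(.2); robot.move_linear([x,y,200],150)
def shot(*n):
    for k in n or("top","scene"): robot.read_camera(k)
E
cat > go.py <<'E'
from h import *
import sys
for c in sys.argv[1:]:
    shot(); f=find_case(c); print(c,f)
    if f is None: break
    ok=pick(*f[:3])
    if ok: place(*MAT[c],ANG)
    robot.move_j(HOME); shot(); print("placed",find_case(c,30),MAT[c],st())
    if not ok: break
E
python3 go.py yellow
```

```text
yellow [453.49, -135.02, 2.56, 0.19]
down False {'t': 7.1, 'w': 62.2, 'gf': 0.0, 'z': np.float64(21.6), 'f': array([-0.8, -0.9, -0.2])}
closed {'t': 7.5, 'w': 30.7, 'gf': 60.2, 'z': np.float64(21.8), 'f': array([-1.8, -0.3,  6.9])}
lift {'t': 8.7, 'w': 30.9, 'gf': 59.4, 'z': np.float64(149.3), 'f': array([ 0.1, -0.2, -1.1])}
over {'t': 10.0, 'w': 31.5, 'gf': 59.3, 'z': np.float64(150.1), 'f': array([ 0.3, -1.4, -1. ])}
set True {'t': 11.1, 'w': 31.3, 'gf': 60.1, 'z': np.float64(51.8), 'f': array([-1.3,  0.1,  4.8])}
placed [631.81, 159.27, 0.09, 0.11] [632.4 160.6] {'t': 14.9, 'w': 43.8, 'gf': 0.0, 'z': np.float64(248.1), 'f': array([0.1, 0.4, 0.8])}
```

Yellow is on its mat within about 1.5 mm, so I'll do the next three.

```bash
python3 go.py blue green red; python3 - <<'E'
from h import *
for n in("top","scene"): cv2.imwrite(f"pics/{n}1.png",robot.read_camera(n)[:,:,::-1])
im=robot.read_camera("top"); cv2.imwrite("pics/crop1.png",cv2.resize(im[140:250,200:490,::-1],None,fx=2.7,fy=2.7,interpolation=cv2.INTER_CUBIC))
im=robot.read_camera("scene"); cv2.imwrite("pics/knob1.png",cv2.resize(im[90:145,200:270,::-1],None,fx=8,fy=8,interpolation=cv2.INTER_CUBIC))
E
```

```text
blue [445.01, 207.02, 0.19, 0.13]
down False {'t': 17.9, 'w': 61.9, 'gf': 0.0, 'z': np.float64(21.6), 'f': array([ 0.4, -0.3,  0.6])}
closed {'t': 18.3, 'w': 31.1, 'gf': 60.0, 'z': np.float64(21.8), 'f': array([-2.1, -0.4,  7. ])}
lift {'t': 19.5, 'w': 31.1, 'gf': 64.7, 'z': np.float64(149.3), 'f': array([-0.4,  0.2, -1.2])}
over {'t': 21.8, 'w': 31.2, 'gf': 64.8, 'z': np.float64(149.9), 'f': array([-0.7,  0.6, -1.1])}
set True {'t': 23.0, 'w': 31.0, 'gf': 65.7, 'z': np.float64(51.9), 'f': array([-0.8,  1.2,  5.9])}
placed [652.9, -88.32, 0.04, 0.13] [648.6 -87. ] {'t': 27.4, 'w': 43.7, 'gf': 0.0, 'z': np.float64(248.2), 'f': array([ 0.6, -1. ,  0.2])}
green [579.24, 364.46, 0.55, 0.24]
down False {'t': 30.4, 'w': 61.9, 'gf': 0.0, 'z': np.float64(22.0), 'f': array([-0.3,  0.3,  0.9])}
closed {'t': 30.8, 'w': 31.1, 'gf': 61.2, 'z': np.float64(22.0), 'f': array([-0.8, -0.5,  7.1])}
lift {'t': 32.0, 'w': 31.4, 'gf': 60.5, 'z': np.float64(149.0), 'f': array([ 0.4, -0.1, -1.7])}
over {'t': 33.5, 'w': 30.9, 'gf': 60.3, 'z': np.float64(150.0), 'f': array([-0.1, -0.1, -1.4])}
set True {'t': 34.6, 'w': 30.7, 'gf': 61.3, 'z': np.float64(52.0), 'f': array([-1.9, -0.5,  5.3])}
placed [646.97, -27.86, 0.07, 0.15] [644.4 -25. ] {'t': 38.9, 'w': 43.6, 'gf': 0.0, 'z': np.float64(248.2), 'f': array([ 0.5,  0.5, -0.1])}
red [441.86, 334.27, 2.85, 0.27]
down True {'t': 41.2, 'w': 62.2, 'gf': 10.5, 'z': np.float64(43.1), 'f': array([-8.8, -5.4, 21.6])}
closed {'t': 41.7, 'w': 20.1, 'gf': 1.5, 'z': np.float64(41.6), 'f': array([-0.4, -0.4,  1.1])}
lift {'t': 42.8, 'w': 19.8, 'gf': 0.0, 'z': np.float64(149.2), 'f': array([-0.5,  0.6,  0. ])}
red no pair [('top', array([4.7618e+02, 3.6753e+02, 2.7800e+00, 3.3000e-01]), 0.7), ('scene', array([4.9412e+02, 3.8125e+02, 2.8600e+00, 2.0000e-01]), 0.77)]
placed None [640.5  37. ] {'t': 44.1, 'w': 20.1, 'gf': 0.0, 'z': np.float64(247.8), 'f': array([ 0.2, -0.4,  0.8])}
```

View pics/crop1.png

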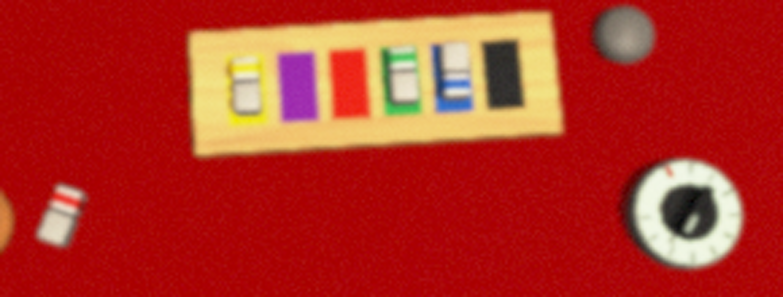

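View pics/knob1.png

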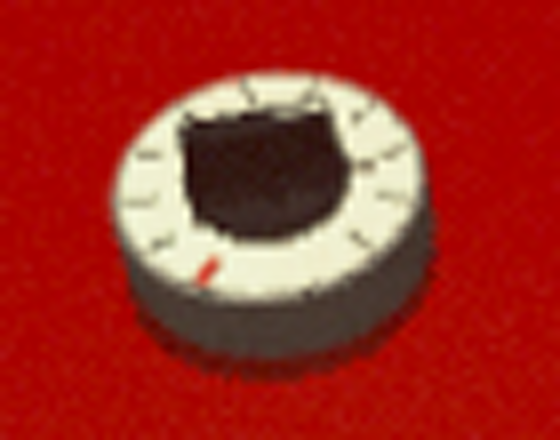

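```bash
python3 - <<'E'
from h import *
shot()
print("red",find_case("red"))
for n in("top","scene"):
    for d in outl("case_red",n,.2): print(n,round(d["conf"],2),np.round(d["rect"]),d["mask"].sum(),np.round(fit({n:d["mask"]},CS,0),2))
print([(d["conf"],np.round(back(d["position"],8,"top"))) for d in robot.tip_of("bell","top")][:1])
for c in("yellow","green","blue"): print(c,find_case(c,30),MAT[c])
E
```

```text
red [479.9, 376.33, 2.81, 0.2]
top 0.74 [456. 217.  18.  24.] 387 [ 4.8892e+02 -3.6954e+02  1.1000e-01  3.0000e-01]
top 0.57 [222. 220.  17.  26.] 209 [4.7809e+02 3.7689e+02 2.7600e+00 2.6000e-01]
top 0.41 [312. 172.  14.  28.] 365 [6.4423e+02 9.9630e+01 2.9000e-01 3.8000e-01]
scene 0.6 [416. 258.  25.  19.] 376 [4.7951e+02 3.7626e+02 2.8500e+00 1.2000e-01]
scene 0.43 [237. 182.  30.  22.] 372 [ 6.4965e+02 -1.5734e+02  8.0000e-02  2.1000e-01]
scene 0.23 [189. 166.  23.  22.] 353 [ 7.0793e+02 -3.0489e+02  2.6900e+00  2.2000e-01]
[(0.93, array([469., 486.,   8.]))]
yellow [632.84, 159.35, 0.07, 0.11] [632.4 160.6]
green [646.61, -26.99, 0.07, 0.17] [644.4 -25. ]
blue [653.36, -88.77, 0.05, 0.13] [648.6 -87. ]
```

In the top view yellow, green and blue sit on their mats. Red was knocked to top (223,219), about 110 mm from the bell. I'll regrasp it with a narrower opening and a vertical approach. On the counter the red tick is at the far side and the pointer faces the robot.

```bash
python3 - <<'E'
from h import *
shot(); f=find_case("red"); print(f)
x,y,a=f[:3]
assert abs(x-480)<12 and abs(y-376)<12
robot.grip(52,60); q,b=down(x,y,120,a); robot.move_ptp([x,y,190],ori(b))
hit=robot.move_linear([x,y,21],100,threshold=15); print(hit,st())
if not hit:
    robot.grip(20,60); print(st()); robot.move_linear([x,y,150],120)
    if robot.read_state()["width"]>27: place(*MAT["red"],ANG)
else: robot.move_linear([x,y,200],120)
robot.move_j(HOME); shot()
for c in("yellow","red","green","blue"): print(c,find_case(c,30),MAT[c])
print([(d["conf"],np.round(back(d["position"],8,"top"))) for d in robot.tip_of("bell","top")][:1],st())
im=robot.read_camera("top"); cv2.imwrite("pics/crop2.png",cv2.resize(im[140:250,260:490,::-1],None,fx=3.4,fy=3.4,interpolation=cv2.INTER_CUBIC))
cv2.imwrite("pics/knob2.png",cv2.resize(im[190:245,425:485,::-1],None,fx=10,fy=10,interpolation=cv2.INTER_CUBIC))
E
```

```text
[479.75, 376.73, 2.83, 0.14]
False {'t': 48.6, 'w': 52.0, 'gf': 0.0, 'z': np.float64(21.5), 'f': array([ 0.2, -0.3, -0.2])}
{'t': 48.9, 'w': 31.2, 'gf': 59.9, 'z': np.float64(21.6), 'f': array([-0.3, -0.4,  5.8])}
over {'t': 52.0, 'w': 31.2, 'gf': 59.0, 'z': np.float64(149.9), 'f': array([ 0.6,  0. , -0.6])}
set True {'t': 53.1, 'w': 31.4, 'gf': 60.1, 'z': np.float64(51.6), 'f': array([-1.9, -0.8,  6. ])}
yellow [631.98, 158.81, 0.07, 0.13] [632.4 160.6]
red [644.93, 35.86, 0.05, 0.12] [640.5  37. ]
green [646.3, -27.22, 0.07, 0.12] [644.4 -25. ]
blue [652.86, -88.95, 0.04, 0.16] [648.6 -87. ]
[(0.72, array([474., 496.,   8.]))] {'t': 57.6, 'w': 44.1, 'gf': 0.0, 'z': np.float64(248.2), 'f': array([ 0.2, -0.1, -0.3])}
```

View pics/crop2.png

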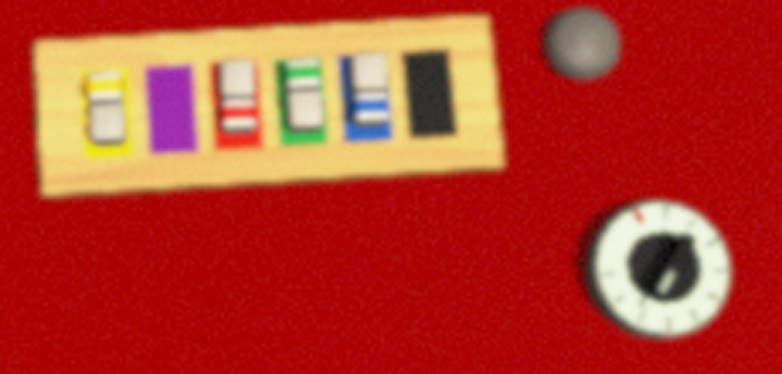

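View pics/knob2.png

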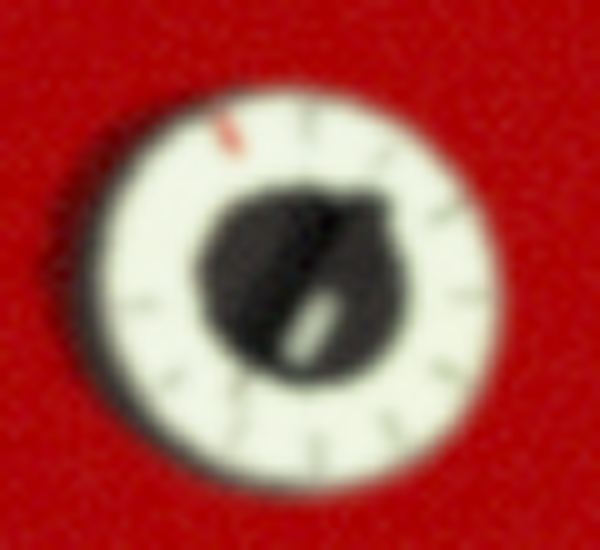

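All four cases lie on their mats, off by 5 mm at most. On the enlarged knob picture the red tick is at (230,135) and the pointer tip at (290,358), so the knob needs about 4.1 rad anticlockwise.

```bash
python3 - <<'E'
from h import *
cf=back((455,218.8),35,"top"); tk=back((448,203.5),35,"top"); p1=back((454.3,225.6),72,"top"); p0=back((462.2,210.8),72,"top")
print(cf,(p0+p1)/2)
tick=np.arctan2(*(tk-cf)[1::-1]); ptr=np.arctan2(*(p1-p0)[1::-1]); print("tick",tick,"ptr",ptr,"cw",(tick-ptr)%(2*np.pi))
shot()
for n in("top","scene"):
    for t,z in(("knob_grip",62),("counter",0)):
        d=robot.tip_of(t,n)
        if d: print(n,t,round(d[0]["conf"],2),np.round(back(d[0]["position"],z,n),1))
    o=outl("counter",n,.3)
    if o:
        # silhouette of the counter cylinder: fit centre
        m=o[0]["mask"]; th=np.linspace(0,2*np.pi,60)
        def cost(p):
            P=[[p[0]+64*np.cos(a),p[1]+64*np.sin(a),z] for a in th for z in(0,35)]
            I=np.zeros((1600,2560),np.uint8); cv2.fillConvexPoly(I,cv2.convexHull(np.round((proj(P,n)+.5)*4).astype(np.int32)),1)
            return np.count_nonzero(I!=cv2.resize(m.astype(np.uint8),(2560,1600),interpolation=0))/16/m.sum()
        r=minimize(cost,cf[:2],method="Nelder-Mead",options=dict(initial_simplex=[cf[:2],cf[:2]+[8,0],cf[:2]+[0,8]],maxiter=60)); print(n,"cyl",r.x,r.fun)
x,y=cf[:2]
for a in(ptr,ptr+np.pi,ptr-np.pi,tick,tick+np.pi):
    q=robot.ik([x,y,65],ori(a)); print(round(a,2),None if q is None else np.round(q,2))
E
```

```text
[ 484.12521843 -363.60552539   35.        ] [ 481.63225043 -360.69478884   72.        ]
tick 0.38042946218470397 ptr 2.6066313570358735 cw 4.0569834123284165
top knob_grip 0.74 [ 481.8 -362.2   62. ]
top counter 0.84 [ 491.9 -359.8    0. ]
top cyl [ 486.7987719  -363.08996142] 0.03707476966690291
scene knob_grip 0.62 [ 474.2 -372.8   62. ]
scene counter 0.79 [ 493.9 -354.3    0. ]
scene cyl [ 485.36716942 -364.4325365 ] 0.068521409455843
2.61 [-0.7   0.62  1.51 -0.    1.01 -1.74]
5.75 [-0.7   0.62  1.51 -0.    1.01  1.4 ]
-0.53 [-0.7   0.62  1.51  0.    1.01  1.4 ]
0.38 [-0.7   0.62  1.51  0.    1.01  0.49]
3.52 None
```

```bash
cat > knob.py <<'E'
from h import *
def turn(q6a,q6b,C=(486,-363.7),mz=3.0):
    yaw=0.87-q6a; p=lambda z:[*C,z]
    robot.grip(50,60); robot.move_ptp(p(160),ori(yaw))
    hit=robot.move_linear(p(65),100,threshold=12); print("down",hit,st(),np.round(robot.read_state()["qpos"][5],2))
    if hit: robot.move_linear(p(160),100); return
    robot.grip(5,80); print("closed",st())
    s=robot.read_state(); q=np.array(s["qpos"],float); m0=s["moment"][2]; log=[]
    n=int(np.ceil(abs(q6b-q[5])/.1)); 
    for v in np.linspace(q[5],q6b,n+1)[1:]:
        q[5]=v; robot.move_j(q); s=robot.read_state(); m=s["moment"][2]-m0; log.append((round(float(v),2),round(float(m),2),round(s["width"],1)))
        if abs(m)>mz: print("stop at",v); break
    print(log[::4],log[-3:],st())
    robot.grip(50,80); robot.move_linear(p(160),100)
E
python3 - <<'E'
from knob import *
turn(1.40,-0.80)
robot.move_linear([430,-150,260],200)
robot.move_j(HOME)
im=robot.read_camera("top"); cv2.imwrite("pics/knob3.png",cv2.resize(im[190:245,425:485,::-1],None,fx=10,fy=10,interpolation=cv2.INTER_CUBIC)); print(st())
E
```

```text
down False {'t': 62.6, 'w': 50.0, 'gf': 0.0, 'z': np.float64(65.7), 'f': array([ 0.6, -1.2,  0.6])} 1.4
closed {'t': 63.0, 'w': 12.5, 'gf': 78.5, 'z': np.float64(65.8), 'f': array([2.5, 8. , 7.1])}
[(1.3, 0.15, 12.1), (0.9, 0.1, 12.3), (0.5, 0.1, 12.3), (0.1, 0.08, 12.3), (-0.3, 0.03, 12.5), (-0.7, 0.06, 12.5)] [(-0.6, 0.06, 12.5), (-0.7, 0.06, 12.5), (-0.8, 0.03, 12.2)] {'t': 68.5, 'w': 12.2, 'gf': 83.5, 'z': np.float64(65.7), 'f': array([-22.2,  36.2,  25.6])}
{'t': 73.9, 'w': 50.0, 'gf': 0.0, 'z': np.float64(248.3), 'f': array([ 1.2, -0.3, -1.1])}
```

View pics/knob3.png

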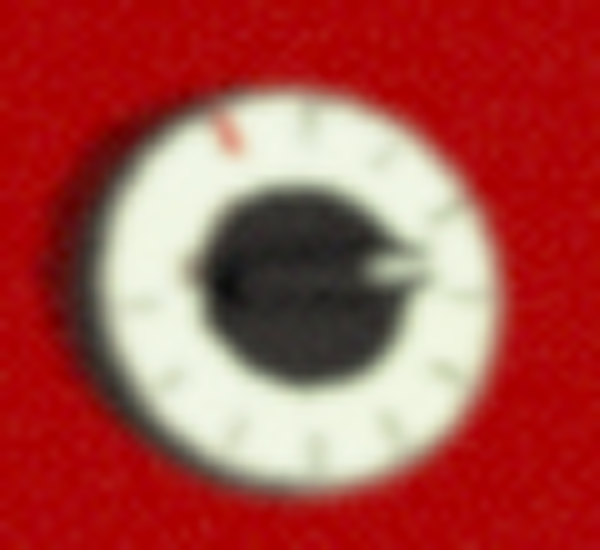

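The pointer now faces right, at about (430,266), which matches a 2.2 rad turn. The side force built up to 42 N, so I'll shift the grip centre towards (482.5,-361), in line with the image estimates.

```bash
python3 - <<'E'
from knob import *
turn(2.34,0.34,C=(482.5,-361),mz=1.0)
robot.move_linear([430,-150,260],200)
robot.move_j(HOME)
im=robot.read_camera("top"); cv2.imwrite("pics/knob4.png",cv2.resize(im[190:245,425:485,::-1],None,fx=10,fy=10,interpolation=cv2.INTER_CUBIC)); print(st())
E
```

```text
down False {'t': 78.4, 'w': 50.1, 'gf': 0.0, 'z': np.float64(65.7), 'f': array([ 0.6, -0.2,  0.3])} 2.34
closed {'t': 78.8, 'w': 12.6, 'gf': 79.1, 'z': np.float64(65.9), 'f': array([9.8, 1.9, 2. ])}
stop at 0.34
[(2.24, -0.01, 12.8), (1.84, 0.03, 12.5), (1.44, 0.07, 12.1), (1.04, 0.02, 12.4), (0.64, 0.05, 12.7)] [(0.54, 0.01, 12.0), (0.44, -0.72, 12.4), (0.34, -2.59, 12.1)] {'t': 83.8, 'w': 12.1, 'gf': 106.4, 'z': np.float64(66.1), 'f': array([ 3.5, -6.5, -2.6])}
{'t': 89.2, 'w': 50.2, 'gf': 0.0, 'z': np.float64(248.3), 'f': array([ 0.5,  0. , -0.6])}
```

View pics/knob4.png

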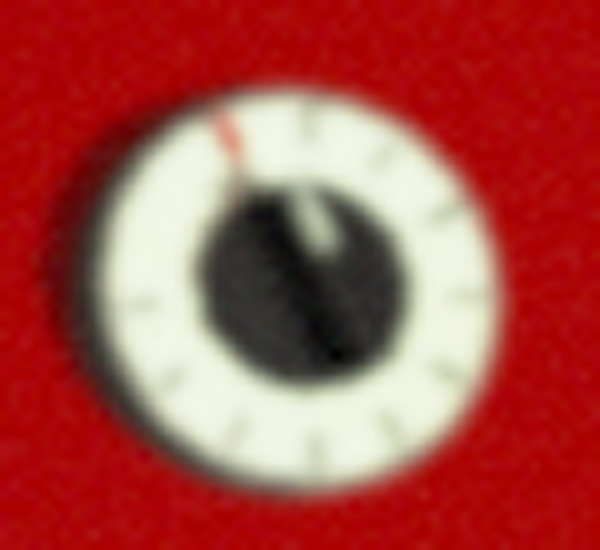

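The knob turned until its moment rose sharply (2.6 N m) where the zero stop was expected, and the pointer is now parallel to the red tick. One last check of the row before handing in.

```bash
python3 - <<'E'
from h import *
for n in("top","scene"): cv2.imwrite(f"pics/{n}9.png",robot.read_camera(n)[:,:,::-1])
for c in("yellow","red","green","blue"): print(c,find_case(c,30),MAT[c])
for c in("black","purple"): print(c,find_case(c,0,.3))
E
```

```text
yellow no pair [('scene', array([6.3190e+02, 1.5994e+02, 7.0000e-02, 7.0000e-02]), 0.66)]
yellow None [632.4 160.6]
red [645.54, 36.26, 0.06, 0.17] [640.5  37. ]
green [645.51, -26.73, 0.06, 0.13] [644.4 -25. ]
blue [652.89, -88.35, 0.04, 0.16] [648.6 -87. ]
black no pair [('top', array([ 7.0926e+02, -3.0482e+02,  7.8000e-01,  2.9000e-01]), 0.32), ('scene', array([6.2053e+02, 1.4835e+02, 9.0000e-02, 7.0000e-02]), 0.62)]
black None
purple no pair [('top', array([ 4.8917e+02, -3.7286e+02,  1.0000e-01,  3.1000e-01]), 0.55), ('scene', array([6.3277e+02, 2.2030e+01, 1.3000e-01, 2.1000e-01]), 0.64), ('scene', array([ 6.4159e+02, -1.0717e+02,  4.0000e-02,  1.5000e-01]), 0.36)]
purple None
```

View pics/scene9.png

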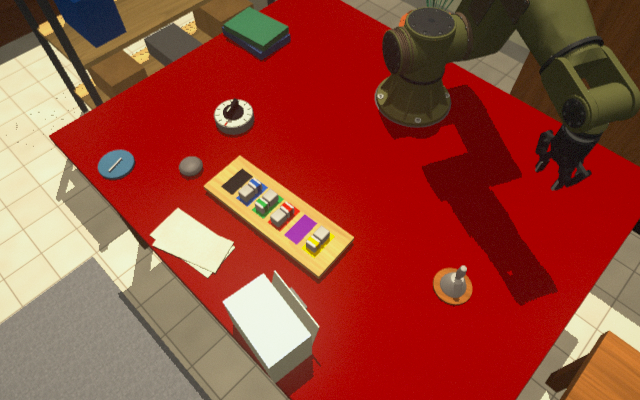

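The cases lie in a row from (250,190) to (318,239), no others are on the table, and the bell at (453,285) and pebble at (191,167) are undisturbed. Handing in.

```bash
python3 -c "
from plant import robot
print(robot.finish_job())"
```

```text
the job is handed in; nothing more can be done
None
```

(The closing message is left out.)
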